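Find the fullest screw tin

ROBOT

A 6-joint arm with a two-finger parallel gripper is mounted at the origin on the work surface. World frame = base frame: x ahead of the robot, y to its left, z up, the work surface at z = 0. Lengths are in m, angles in rad, forces in N, time in s.
With the tool pointing down it reaches from about 0.35 to 0.875 m from the base axis. Payload 4.2 kg.
Tool frame: the origin (TCP) lies at the very end of the fingers, on their centre line; the grasp point (between the pads) lies 19 mm behind it; z points along the fingers, y is the line along which they close (so a half turn about z gives the same grasp; the last joint's range is limited). The gripper opens to 85 mm and grips with 20 to 120 N. Pads are 22 mm wide; open, the fingers measure 114 mm over their backs; the gripper's body (76 mm by 85 mm) begins 54 mm behind the grasp point. The pads swing forward as they close: fully open they stand 13 mm farther back than shut.
Start: joints at [0.259, 0.385, 0.008, 0, -1.194, -0.259], TCP at [0.625, 0, 0.231] pointing down, gripper open.
Joint ranges: [-3.14, 3.14], [-1.21, 2.06], [-1.07, 1.41], [-3.16, 2.05], [-2.99, -0.16], [-3.1, 3.1]. Speed limits (rad/s): [2.79, 2.79, 3.14, 3.14, 3.14, 3.14].

INTERFACE

Orientations are given as a unit quaternion [w, x, y, z].
In Python, from cell import r, read_camera, camera_info, workorder gives the robot as it stands. The module is installed in compiled form; this text tells all that it offers.
- The arm moves only by the tool carry_out, never from a script. Its argument "steps" is a list of rows, each an object with "jaw": the opening, from 0 (shut) to 1 (fully open); "translation": the shift along the tool's x, y, z in mm, a list of three; "spin": the turn about the tool's z in degrees. In form: [{"jaw": jaw, "translation": [x, y, z], "spin": spin}, ...]. A call has 1 to 12 rows; each row is the pose to reach, as a shift and turn from the pose commanded when the call began, along the tool's axes at that moment; what a row does not reach only later rows make up. A row lasts 1/10 s, in which the tool goes at most 50 mm and 8.59 degrees, less where a joint would pass 70% of its speed; a pose out of reach is approached as far as the arm can. A call with a gripper value outside its range is refused whole. The fingers move at their own pace and stop on an object; the grip force is fixed at half the most. Time passes only in rows, so rows that repeat a pose let the fingers close. It gives the time, the measured TCP pose, the force, the opening and the grip force at its end, in the units of the state.
- r.get_state(): the state, without advancing time (a new reading comes with each control period).
- read_camera(name): name is "scene" or "side" or "wrist"; returns the picture (400x640x3 uint8, red, green, blue); there is no depth.
- camera_info(name): a dict with "intrinsics" (3x3 intrinsics, pixels), "eye" and "orientation" of the camera in the world. Camera axes: x right, y down, z forward; pixel columns grow to the right and rows downward; lengths in m; the calibration is good to about 2 mm. A picture is of the moment at which its call begins: read the wrist's pose just before it. camera_info takes no time and is no camera call; for the wrist camera it gives the pose at the moment of the call.
- workorder.finish_job(): hands the job in; it is judged then, once.
The state is a dict: "t": time; "joint_positions": joint angles; "dq": joint speeds; "tau": joint torques, N m; "tcp_pos": TCP position; "eef_rot": TCP orientation; "wrist_force": force on the tool from outside, world axes, zero at the start; "moment": the same for the moment, N m; "grip_width": opening from 0.0 (shut) to 1.0 (fully open); "gripper_force": force on a finger pad.
Only numpy, scipy, OpenCV 4.12 (cv2) and the standard library are available. Lean on these libraries where they do the work, as an engineer would, in place of code of your own. Each camera call takes 0.05 s, during which the arm holds its last target. There are 200 camera calls.

TASK

Draw the tray fully out from under the rack's shelf by its peg, then heft the three identical closed screw tins standing in it, gently and upright, to find the heaviest by feel. Finish while holding that heaviest tin still and upright in the gripper, with its bottom at least 10 cm above the tray floor and nothing else carrying it; leave the other two standing in the drawn-out tray and do not disturb the other things on the bench and rack.

Things in the scene. Friction and masses are not known exactly. Their poses are not given: they have to be found in the camera images.
- rack: fixed wooden rack, 412 mm wide (y), 140 mm deep (x from -50 to +90 mm), made of two cheeks and a shelf whose underside is 112 mm and top 127 mm above the bench; open at front and back; origin on the bench 50 mm behind the shelf's front edge, midway between the cheeks, +x pointing away from the robot (to its back). It may be turned a little. Two small things lie on its shelf
- tray (a joint): travel of the low wooden tray on its runners under the rack's shelf, in m: 0 pushed fully in under the shelf, 0.14 fully out at its stop; it starts between 0 and 0.012. Grows as the tray is drawn along the rack's -x, towards the robot. About 2.5 N of friction, no spring: it stays where it is left
- tray_floor (a point): centre of the tray's inner floor, on its upper face, 16 mm above the bench, travelling with the tray; axes as the rack's (x away from the robot, y across, z up). The tray is 170 mm deep (x) and 360 mm wide (y) outside; its 8 mm walls rise 24 mm above this floor
- tray_peg (a point): the tray's pull: an upright wooden peg, 18 mm diameter, rising from 20 to 65 mm above the bench on a low block that juts from the tray's front, 118 mm in front of the tray's centre; this point is on its axis, 45 mm above the bench; axes as the tray's. With the tray pushed in, the peg's axis is 68 mm in front of the shelf's front edge
- tin_a: closed round metal tin of screws, upright, 56 mm diameter, 80 mm high, origin at the centre of its underside, z up; outwardly the same as the other two, contents hidden. The two lighter weigh 0.20 to 0.35 kg each, the heaviest 0.51 to 0.72 kg. The three stand in a row across the tray, about 112 mm apart; which place holds the heaviest changes
- tin_b: closed round metal tin of screws, upright, 56 mm diameter, 80 mm high, origin at the centre of its underside, z up; outwardly the same as the other two, contents hidden. The two lighter weigh 0.20 to 0.35 kg each, the heaviest 0.51 to 0.72 kg. The three stand in a row across the tray, about 112 mm apart; which place holds the heaviest changes
- tin_c: closed round metal tin of screws, upright, 56 mm diameter, 80 mm high, origin at the centre of its underside, z up; outwardly the same as the other two, contents hidden. The two lighter weigh 0.20 to 0.35 kg each, the heaviest 0.51 to 0.72 kg. The three stand in a row across the tray, about 112 mm apart; which place holds the heaviest changes
- glue: bystander: white glue bottle, 56 mm diameter, 150 mm high, standing beside the rack; origin at the centre of its underside
- screwdriver: bystander: screwdriver, 200 mm long, lying on the bench beside the tray's path; its x runs along it
- cup: bystander: empty grey plastic cup, 76 mm across the rim, 95 mm high, beside the rack; origin at the centre of its underside
- offcut: bystander: block of wood, 120 x 60 x 45 mm, on the bench beside the tray's path; origin at the centre of its underside
- tape: bystander: roll of paper tape, 90 mm diameter, 24 mm high, flat on the rack's shelf; origin at the centre of its underside
- sander: bystander: cork sanding block, 65 x 110 x 35 mm, on the rack's shelf; origin at the centre of its underside

How it is judged:
On the way:
1. the tray is drawn fully out from under the shelf (at least 125 of its 140 mm), with all three tins standing in it (value of joint tray above 0.125 m and z of each of tin_a, tin_b, tin_c in the frame of tray_floor below 0.02 m), for 0.2 s.
At the end, for the whole second after the job is handed in: Heaviest tin (those left in the tray each press on it with under 4.2 N) gripped (over 2 N), still, upright (0.25 rad), its bottom over 90 mm above the tray floor, touching nothing but the gripper; tray over 125 mm out; the other two at rest, upright (0.1 rad), untouched, on the tray floor (value of joint tray above 0.125 m and (((z of tin_a in the frame of tray_floor above 0.09 m and angle between tin_a's own z axis and vertical below 0.25 rad and linear speed of tin_a below 0.03 m/s and contact force between tin_a and the fingers above 2 N and contact force between tin_a and rack below 0.1 N and contact force between tin_a and glue below 0.1 N and contact force between tin_a and cup below 0.1 N and contact force between tin_a and tape below 0.1 N and contact force between tin_a and sander below 0.1 N and contact force between tin_a and tin_b below 0.1 N and contact force between tin_a and tin_c below 0.1 N) and (contact force between tin_b and rack between 1 and 4.2 N and z of tin_b in the frame of tray_floor between -0.008 and 0.008 m and angle between tin_b's own z axis and vertical below 0.1 rad and linear speed of tin_b below 0.03 m/s and contact force between tin_b and the fingers below 0.1 N and x of tin_b in the frame of tray_floor between -0.06 and 0.06 m and y of tin_b in the frame of tray_floor between -0.16 and 0.16 m) and (contact force between tin_c and rack between 1 and 4.2 N and z of tin_c in the frame of tray_floor between -0.008 and 0.008 m and angle between tin_c's own z axis and vertical below 0.1 rad and linear speed of tin_c below 0.03 m/s and contact force between tin_c and the fingers below 0.1 N and x of tin_c in the frame of tray_floor between -0.06 and 0.06 m and y of tin_c in the frame of tray_floor between -0.16 and 0.16 m)) or ((z of tin_b in the frame of tray_floor above 0.09 m and angle between tin_b's own z axis and vertical below 0.25 rad and linear speed of tin_b below 0.03 m/s and contact force between tin_b and the fingers above 2 N and contact force between tin_b and rack below 0.1 N and contact force between tin_b and glue below 0.1 N and contact force between tin_b and cup below 0.1 N and contact force between tin_b and tape below 0.1 N and contact force between tin_b and sander below 0.1 N and contact force between tin_b and tin_a below 0.1 N and contact force between tin_b and tin_c below 0.1 N) and (contact force between tin_a and rack between 1 and 4.2 N and z of tin_a in the frame of tray_floor between -0.008 and 0.008 m and angle between tin_a's own z axis and vertical below 0.1 rad and linear speed of tin_a below 0.03 m/s and contact force between tin_a and the fingers below 0.1 N and x of tin_a in the frame of tray_floor between -0.06 and 0.06 m and y of tin_a in the frame of tray_floor between -0.16 and 0.16 m) and (contact force between tin_c and rack between 1 and 4.2 N and z of tin_c in the frame of tray_floor between -0.008 and 0.008 m and angle between tin_c's own z axis and vertical below 0.1 rad and linear speed of tin_c below 0.03 m/s and contact force between tin_c and the fingers below 0.1 N and x of tin_c in the frame of tray_floor between -0.06 and 0.06 m and y of tin_c in the frame of tray_floor between -0.16 and 0.16 m)) or ((z of tin_c in the frame of tray_floor above 0.09 m and angle between tin_c's own z axis and vertical below 0.25 rad and linear speed of tin_c below 0.03 m/s and contact force between tin_c and the fingers above 2 N and contact force between tin_c and rack below 0.1 N and contact force between tin_c and glue below 0.1 N and contact force between tin_c and cup below 0.1 N and contact force between tin_c and tape below 0.1 N and contact force between tin_c and sander below 0.1 N and contact force between tin_c and tin_a below 0.1 N and contact force between tin_c and tin_b below 0.1 N) and (contact force between tin_a and rack between 1 and 4.2 N and z of tin_a in the frame of tray_floor between -0.008 and 0.008 m and angle between tin_a's own z axis and vertical below 0.1 rad and linear speed of tin_a below 0.03 m/s and contact force between tin_a and the fingers below 0.1 N and x of tin_a in the frame of tray_floor between -0.06 and 0.06 m and y of tin_a in the frame of tray_floor between -0.16 and 0.16 m) and (contact force between tin_b and rack between 1 and 4.2 N and z of tin_b in the frame of tray_floor between -0.008 and 0.008 m and angle between tin_b's own z axis and vertical below 0.1 rad and linear speed of tin_b below 0.03 m/s and contact force between tin_b and the fingers below 0.1 N and x of tin_b in the frame of tray_floor between -0.06 and 0.06 m and y of tin_b in the frame of tray_floor between -0.16 and 0.16 m)))); the arm keeps its last pose, push and grip.
It fails at once if a tin is tipped over (leans more than 0.5 rad) (angle between any of tin_a, tin_b, tin_c's own z axis and vertical above 0.5 rad).
It fails at once if a tin is dropped (moves faster than 0.5 m/s clear of the fingers) ((linear speed of tin_a above 0.5 m/s and contact force between tin_a and the fingers below 0.1 N) or (linear speed of tin_b above 0.5 m/s and contact force between tin_b and the fingers below 0.1 N) or (linear speed of tin_c above 0.5 m/s and contact force between tin_c and the fingers below 0.1 N)).
It fails at once if one of the other things on the bench or the rack is moved more than 40 mm (distance of any of glue, screwdriver, cup, offcut, tape, sander from where it was at the start of the episode above 0.04 m).
It also fails if it takes over 72 s, if anything falls off the work surface, if the arm or the gripper's body presses on something with over 40 N, if the wrist force passes 120 N, or if a joint passes its speed limit or range.

## Working session

There is one attempt and no reset: what is moved stays moved. The work goes in short steps, Python scripts to look and compute and a tool call to move; the robot and the scene stay as the last step left them, time stands still between calls to the robot, and variables do not carry over. Pictures are saved under pics/ and viewed, at most 10 in all, crops included, and the job is handed in when it is done.

Besides the shell and the picture viewer there is one more tool, called after "Emit:" in YAML: its name, and indented under it one key for each argument. carry_out: Moves the arm, as the interface text tells. Its arguments: {"type":"object","properties":{"steps":{"type":"array","items":{"type":"object","properties":{"jaw":{"type":"number"},"translation":{"type":"array","items":{"type":"number"}},"spin":{"type":"number"}}}}},"required":["steps"]}

```bash
mkdir -p pics; cat > h.py <<'E'
import numpy as np, cv2
from cell import r, read_camera, camera_info, workorder
def R(q):
    w,x,y,z=q
    return np.array([[1-2*(y*y+z*z),2*(x*y-z*w),2*(x*z+y*w)],[2*(x*y+z*w),1-2*(x*x+z*z),2*(y*z-x*w)],[2*(x*z-y*w),2*(y*z+x*w),1-2*(x*x+y*y)]])
def Rc(ci):
    o=np.array(ci["orientation"],float)
    return o if o.shape==(3,3) else R(o)
def ray(ci,u,v):
    d=Rc(ci)@np.linalg.inv(np.array(ci["intrinsics"]))@np.array([u,v,1.0])
    return np.array(ci["eye"]),d/np.linalg.norm(d)
def onz(ci,u,v,z):
    e,d=ray(ci,u,v); return e+d*(z-e[2])/d[2]
def save(name,img): cv2.imwrite("pics/"+name,img[:,:,::-1])
E
python3 - <<'E'
from h import *
ims={n:read_camera(n) for n in("scene","side","wrist")}
for n in ims:
    save(n+"0.png",ims[n]); c=camera_info(n); print(n,np.round(c["eye"],3).tolist(),np.round(c["orientation"],3).tolist(),np.round(c["intrinsics"],1).tolist())
s=r.get_state(); print({k:np.round(v,3).tolist() for k,v in s.items()}); print(R(s["eef_rot"]).round(2))
E
```

```text
scene [0.127, -0.211, 0.804] [-0.252, 0.8, -0.52, 0.162] [[415.0, 0.0, 320.4], [0.0, 415.0, 202.3], [0.0, 0.0, 1.0]]
side [-0.057, -0.318, 0.929] [-0.31, 0.787, -0.499, 0.187] [[399.5, 0.0, 316.6], [0.0, 399.5, 202.6], [0.0, 0.0, 1.0]]
wrist [0.624, -0.084, 0.373] [-0.001, 0.0, 0.986, 0.167] [[303.1, 0.0, 320.4], [0.0, 303.1, 199.9], [0.0, 0.0, 1.0]]
{'t': 0.15, 'joint_positions': [0.259, 0.385, 0.007, -0.0, -1.194, -0.259], 'dq': [-0.0, -0.002, 0.005, 0.003, -0.002, 0.001], 'tau': [-0.001, -39.268, 18.858, 4.189, -0.003, 0.0], 'tcp_pos': [0.625, 0.0, 0.23], 'eef_rot': [-0.001, -0.707, 0.707, 0.001], 'wrist_force': [0.341, -0.417, 0.856], 'moment': [-0.016, 0.04, 0.021], 'gripper_force': 0.0, 'grip_width': 0.999}
[[-0. -1. -0.]
 [-1.  0. -0.]
 [ 0.  0. -1.]]
```

View pics/scene0.png

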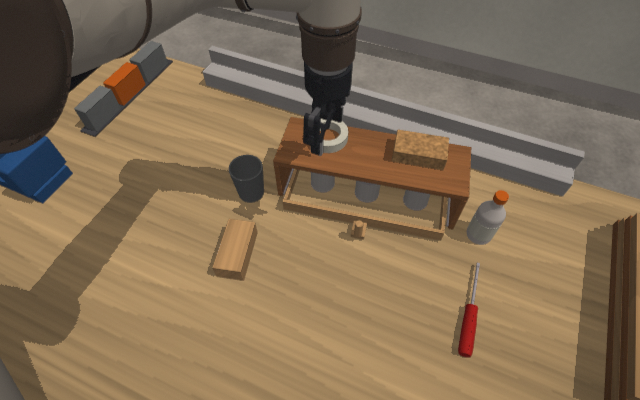

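View pics/wrist0.png

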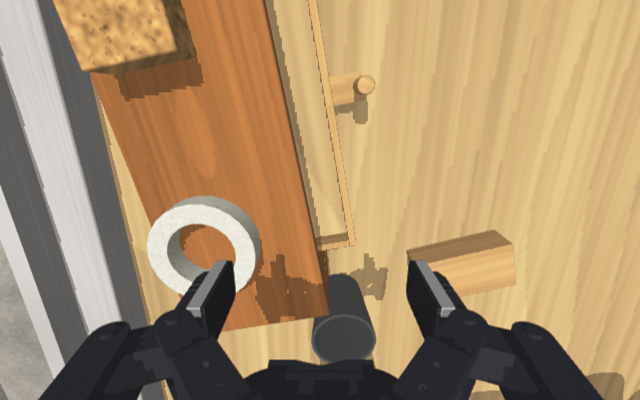

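View pics/side0.png

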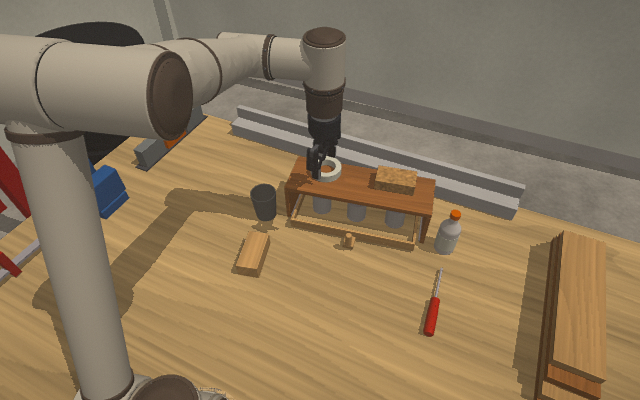

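The scene view shows the rack's front top edge from about (276,158) to (469,188) and the peg top near (359,222). The cup is at (247,178), the offcut at (236,248) and three tins are under the shelf. In the wrist view the peg top is at (366,85) and the shelf's front-left corner at (328,315). The side view agrees.

```bash
python3 - <<'E'
from h import *
w=camera_info("wrist"); s=camera_info("scene"); sd=camera_info("side")
p=lambda c,u,v,z: onz(c,u,v,z).round(4)[:2]
print("peg top",p(w,366,85,.065),p(s,359,222,.065),p(sd,348,236,.065))
print("front edge wrist",p(w,328,315,.127),p(w,265,0,.127)); a,b=p(w,328,315,.127),p(w,265,0,.127); d=a-b
print("yaw",np.degrees(np.arctan2(-d[0],d[1])))
print("scene corners",p(s,276,158,.127),p(s,469,188,.127))
a,b=p(s,276,158,.127),p(s,469,188,.127); d=a-b; print("yaw",np.degrees(np.arctan2(-d[0],d[1])),np.linalg.norm(d),(a+b)/2)
print("tray front wall edge wrist",p(w,353,243,.040),p(w,314,0,.040))
for n,z in(("scene0",0),):
  im=cv2.imread("pics/wrist0.png"); cv2.imwrite("pics/crop.png",cv2.resize(im[0:260,230:530],None,fx=2.2,fy=2.2,interpolation=cv2.INTER_CUBIC))
im=cv2.imread("pics/scene0.png"); cv2.imwrite("pics/crops.png",cv2.resize(im[110:260,260:490],None,fx=3.4,fy=3.4,interpolation=cv2.INTER_CUBIC))
E
```

```text
peg top [ 0.5807 -0.0923] [ 0.5838 -0.0942] [ 0.5751 -0.0961]
front edge wrist [0.6166 0.1227] [ 0.6629 -0.1461]
yaw 9.773127438360946
scene corners [0.6252 0.117 ] [ 0.7122 -0.2795]
yaw 12.375713138258895 0.40593256829182855 [ 0.6687  -0.08125]
tray front wall edge wrist [0.5841 0.0881] [ 0.6301 -0.1682]
```

View pics/crops.png

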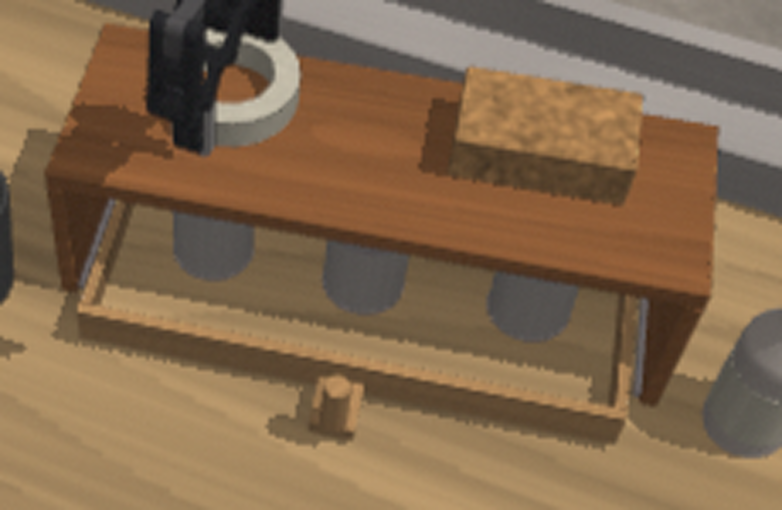

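The crop shows the shelf's front corners at scene pixels (274,161.5) and (468,197). The peg top is at (360,222.6) and the tray's front wall top runs from (283.5,201) to (444,232). The tins' front base points are near (323,192), (367,202) and (416,210).

```bash
python3 - <<'E'
from h import *
s=camera_info("scene"); w=camera_info("wrist")
p=lambda c,u,v,z: onz(c,u,v,z).round(4)[:2]
for a,b in((p(s,274.1,161.5,.127),p(s,468.2,197,.127)),(p(s,283.5,201.2,.04),p(s,443.8,232,.04))):
    d=a-b; print(a,b,"yaw",np.degrees(np.arctan2(-d[0],d[1])),np.linalg.norm(d),(a+b)/2)
print(p(s,360.3,222.6,.065))
y=np.radians(9.8); 
for q in((322.6,192.4),(367.1,202.4),(416.2,210.3)): print(p(s,*q,.016))
print("cup,offcut",p(s,247,178,.05),p(s,236,248,.03))
E
```

```text
[0.6148 0.1162] [ 0.6891 -0.2829] yaw 10.545960208092092 0.4059572637606082 [ 0.65195 -0.08335]
[0.5823 0.0846] [ 0.6488 -0.2648] yaw 10.776008765710182 0.3556720540048093 [ 0.61555 -0.0901 ]
[ 0.5835 -0.0973]
[0.6564 0.0212]
[ 0.6717 -0.0845]
[ 0.6963 -0.1946]
cup,offcut [0.6007 0.1875] [0.4398 0.1257]
```

Emit:
carry_out:
  steps:
    - {"jaw": 1,"translation": [10,4,0],"spin": 8}
    - {"jaw": 1,"translation": [20,8,0],"spin": 16}
    - {"jaw": 1,"translation": [30,13,5],"spin": 24}
    - {"jaw": 1,"translation": [40,17,15],"spin": 32}
    - {"jaw": 1,"translation": [50,22,25],"spin": 40}
    - {"jaw": 1,"translation": [60,26,35],"spin": 48}
    - {"jaw": 1,"translation": [70,31,45],"spin": 56}
    - {"jaw": 1,"translation": [80,36,55],"spin": 64}
    - {"jaw": 1,"translation": [90,40,65],"spin": 72}
    - {"jaw": 1,"translation": [96,42,75],"spin": 80}
    - {"jaw": 1,"translation": [96,42,80],"spin": 80}
    - {"jaw": 1,"translation": [96,42,80],"spin": 80}

```text
t: 1.35
tcp_pos: [0.5825, -0.096, 0.1504]
eef_rot: [-0.001, -0.088, 0.996, 0.0]
wrist_force: [0.5, -0.1, -0.1]
grip_width: 0.998
gripper_force: 0.0
```

```bash
python3 - <<'E'
from h import *
s=r.get_state(); c=camera_info("wrist"); im=read_camera("wrist"); save("w1.png",im)
print(s["tcp_pos"],R(s["eef_rot"]).round(3).tolist(),s["wrist_force"])
K=np.array(c["intrinsics"]);q=K@Rc(c).T@(np.array([.583,-.096,.065])-c["eye"]); print("expected peg px",q[:2]/q[2])
E
```

```text
[ 0.58247878 -0.09595867  0.15039069] [[-0.984, -0.176, -0.002], [-0.176, 0.984, -0.0], [0.002, 0.0, -1.0]] [ 0.51510988 -0.06172533 -0.07371286]
expected peg px [318.85129157 207.21297874]
```

View pics/w1.png

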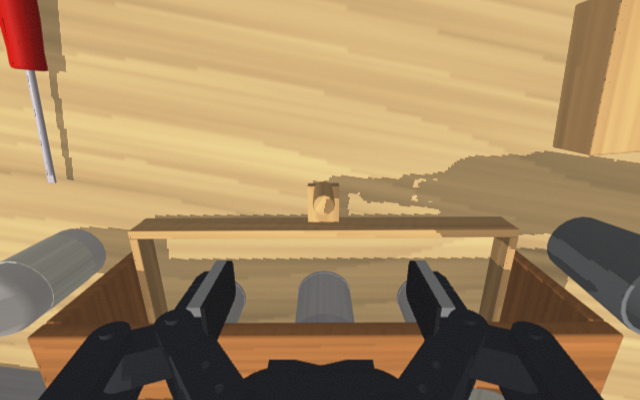

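The peg top is at (324,206) and I expected (319,207), so it is about 3 mm to +y. The tray front is horizontal in the picture, so the yaw is right. I'll go down and grip the peg.

Emit:
carry_out:
  steps:
    - {"jaw": 1,"translation": [0,3,20],"spin": 0}
    - {"jaw": 1,"translation": [0,3,45],"spin": 0}
    - {"jaw": 1,"translation": [0,3,70],"spin": 0}
    - {"jaw": 1,"translation": [0,3,95],"spin": 0}
    - {"jaw": 1,"translation": [0,3,112],"spin": 0}
    - {"jaw": 1,"translation": [0,3,118],"spin": 0}
    - {"jaw": 0.6,"translation": [0,3,118],"spin": 0}
    - {"jaw": 0.3,"translation": [0,3,118],"spin": 0}
    - {"jaw": 0,"translation": [0,3,118],"spin": 0}
    - {"jaw": 0,"translation": [0,3,118],"spin": 0}
    - {"jaw": 0,"translation": [0,3,118],"spin": 0}
    - {"jaw": 0,"translation": [0,3,118],"spin": 0}

```text
t: 2.6
tcp_pos: [0.5831, -0.0935, 0.0344]
eef_rot: [0.001, -0.087, 0.996, -0.0]
wrist_force: [-0.2, -2.1, 4.2]
grip_width: 0.191
gripper_force: 58.5
```

Emit:
carry_out:
  steps:
    - {"jaw": 0,"translation": [2,0,0],"spin": 0}
    - {"jaw": 0,"translation": [6,0,0],"spin": 0}
    - {"jaw": 0,"translation": [11,0,0],"spin": 0}
    - {"jaw": 0,"translation": [17,0,0],"spin": 0}
    - {"jaw": 0,"translation": [23,0,0],"spin": 0}
    - {"jaw": 0,"translation": [29,0,0],"spin": 0}
    - {"jaw": 0,"translation": [35,0,0],"spin": 0}
    - {"jaw": 0,"translation": [41,0,0],"spin": 0}
    - {"jaw": 0,"translation": [47,0,0],"spin": 0}
    - {"jaw": 0,"translation": [52,0,0],"spin": 0}
    - {"jaw": 0,"translation": [56,0,0],"spin": 0}
    - {"jaw": 0,"translation": [58,0,0],"spin": 0}

```text
t: 3.8
tcp_pos: [0.5266, -0.1038, 0.0344]
eef_rot: [0.002, -0.087, 0.996, -0.001]
wrist_force: [3.7, -4.6, 4.1]
grip_width: 0.189
gripper_force: 58.9
```

Emit:
carry_out:
  steps:
    - {"jaw": 0,"translation": [2,0,0],"spin": 0}
    - {"jaw": 0,"translation": [6,0,0],"spin": 0}
    - {"jaw": 0,"translation": [12,0,0],"spin": 0}
    - {"jaw": 0,"translation": [19,0,0],"spin": 0}
    - {"jaw": 0,"translation": [26,0,0],"spin": 0}
    - {"jaw": 0,"translation": [33,0,0],"spin": 0}
    - {"jaw": 0,"translation": [40,0,0],"spin": 0}
    - {"jaw": 0,"translation": [47,0,0],"spin": 0}
    - {"jaw": 0,"translation": [54,0,0],"spin": 0}
    - {"jaw": 0,"translation": [60,0,0],"spin": 0}
    - {"jaw": 0,"translation": [65,0,0],"spin": 0}
    - {"jaw": 0,"translation": [67,0,0],"spin": 0}

```text
t: 5.0
tcp_pos: [0.4607, -0.1159, 0.0344]
eef_rot: [0.002, -0.088, 0.996, -0.001]
wrist_force: [3.8, -10.0, 3.0]
grip_width: 0.192
gripper_force: 59.0
```

The side force is growing toward -y, so I'll correct laterally while drawing the last bit.

Emit:
carry_out:
  steps:
    - {"jaw": 0,"translation": [2,-1,0],"spin": 0}
    - {"jaw": 0,"translation": [4,-2,0],"spin": 0}
    - {"jaw": 0,"translation": [6,-2,0],"spin": 0}
    - {"jaw": 0,"translation": [8,-2,0],"spin": 0}
    - {"jaw": 0,"translation": [10,-2,0],"spin": 0}
    - {"jaw": 0,"translation": [11,-2,0],"spin": 0}
    - {"jaw": 0,"translation": [11,-2,0],"spin": 0}

```text
t: 5.7
tcp_pos: [0.4502, -0.118, 0.0343]
eef_rot: [0.002, -0.087, 0.996, 0.0]
wrist_force: [0.7, 0.8, 7.3]
grip_width: 0.188
gripper_force: 59.4
```

Emit:
carry_out:
  steps:
    - {"jaw": 0.3,"translation": [0,0,0],"spin": 0}
    - {"jaw": 0.7,"translation": [0,0,0],"spin": 0}
    - {"jaw": 1,"translation": [0,0,0],"spin": 0}
    - {"jaw": 1,"translation": [0,0,0],"spin": 0}
    - {"jaw": 1,"translation": [0,0,-15],"spin": 0}
    - {"jaw": 1,"translation": [0,0,-45],"spin": 0}
    - {"jaw": 1,"translation": [0,0,-85],"spin": 0}
    - {"jaw": 1,"translation": [0,0,-125],"spin": 0}
    - {"jaw": 1,"translation": [0,0,-165],"spin": 0}
    - {"jaw": 1,"translation": [0,0,-185],"spin": 0}
    - {"jaw": 1,"translation": [0,0,-190],"spin": 0}
    - {"jaw": 1,"translation": [0,0,-190],"spin": 0}

```text
t: 6.9
tcp_pos: [0.4486, -0.1185, 0.2232]
eef_rot: [0.0, -0.087, 0.996, 0.0]
wrist_force: [-0.7, 0.6, -0.3]
grip_width: 0.998
gripper_force: 0.0
```

```bash
python3 - <<'E'
from h import *
s=r.get_state(); c=camera_info("wrist"); im=read_camera("wrist"); save("w2.png",im)
im2=read_camera("scene"); save("s2.png",im2)
print(s["tcp_pos"],s["wrist_force"],np.round(c["eye"],4).tolist(),np.round(c["orientation"],4).tolist())
a=cv2.resize(im,None,fx=1,fy=1); b=cv2.resize(im2[100:300,240:490],None,fx=800/250/2,fy=800/250/2)
K=np.array(c["intrinsics"])
x0=np.array([.4475,-.1195]);X=np.array([np.cos(np.radians(10.4)),np.sin(np.radians(10.4))]);Y=np.array([-X[1],X[0]])
for k in(-1,0,1):
    P=x0+.118*X+.112*k*Y; q=K@Rc(c).T@(np.array([*P,.096])-c["eye"]); print(P,(q[:2]/q[2]).round(0))
E
```

```text
[ 0.44858334 -0.11849857  0.22320594] [-0.67692261  0.57991872 -0.30181155] [0.3649, -0.1325, 0.3659] [0.1065, 0.634, 0.7552, 0.1281]
[ 0.58377958 -0.20835875] [214. 297.]
[ 0.56356143 -0.09819874] [319. 296.]
[0.54334329 0.01196126] [425. 295.]
```

View pics/w2.png

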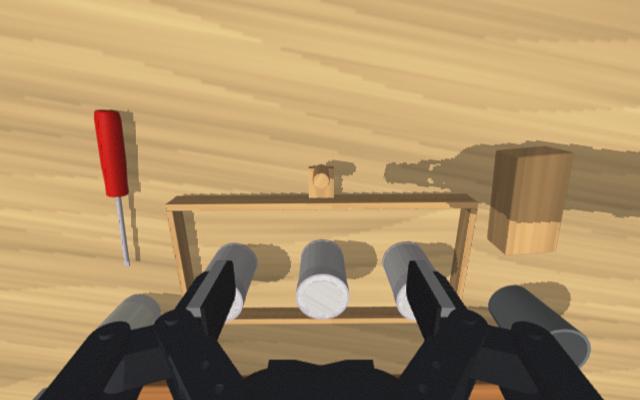

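View pics/s2.png

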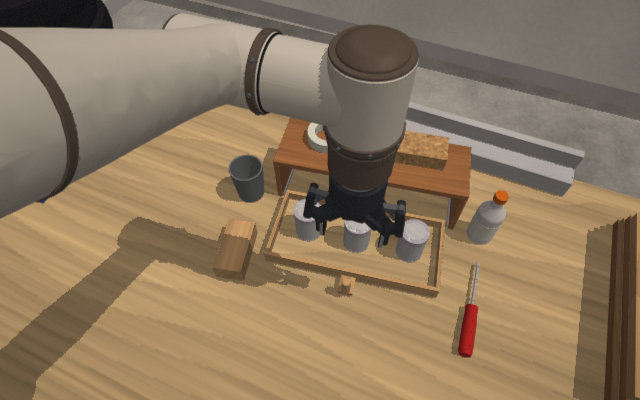

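The tray is out. In the wrist view the middle tin's lid centre is at (322,297), and I predicted (319,296). The side tins' lid centres are about (218,300) and (422,297). In the scene view all three stand, and the right tin's lid is near (414,228).

Emit:
carry_out:
  steps:
    - {"jaw": 1,"translation": [-15,0,0],"spin": 0}
    - {"jaw": 1,"translation": [-40,1,0],"spin": 0}
    - {"jaw": 1,"translation": [-65,1,0],"spin": 0}
    - {"jaw": 1,"translation": [-90,1,0],"spin": 0}
    - {"jaw": 1,"translation": [-110,1,5],"spin": 0}
    - {"jaw": 1,"translation": [-116,1,20],"spin": 0}
    - {"jaw": 1,"translation": [-116,1,50],"spin": 0}
    - {"jaw": 1,"translation": [-116,1,85],"spin": 0}
    - {"jaw": 1,"translation": [-116,1,120],"spin": 0}
    - {"jaw": 1,"translation": [-116,1,150],"spin": 0}
    - {"jaw": 1,"translation": [-116,1,168],"spin": 0}
    - {"jaw": 1,"translation": [-116,1,172],"spin": 0}

```text
t: 8.2
tcp_pos: [0.5611, -0.0975, 0.047]
eef_rot: [-0.004, -0.087, 0.996, 0.0]
wrist_force: [0.0, -0.3, 0.6]
grip_width: 1.002
gripper_force: 0.0
```

```bash
python3 - <<'E'
from h import *
s=r.get_state(); c=camera_info("scene"); print(s["tcp_pos"],s["wrist_force"])
im=cv2.imread("pics/s2.png"); hsv=cv2.cvtColor(im,cv2.COLOR_BGR2HSV)
m=cv2.inRange(hsv,(0,0,140),(180,45,255)); m[:190]=0;m[275:]=0;m[:,:280]=0;m[:,440:]=0
n,l,st,ce=cv2.connectedComponentsWithStats(m)
for i in range(1,n):
    if st[i,4]>60: print(st[i].tolist(),ce[i].round(1),onz(c,*ce[i],.096).round(3))
for u,v in((414,228),(306,208),(357,222)): print(onz(c,u,v,.096).round(3))
E
```

```text
[ 0.56109221 -0.09750616  0.04702979] [ 0.02972131 -0.33902855  0.5846951 ]
[294, 199, 20, 23, 193] [300.6 210.9] [0.541 0.02  0.096]
[403, 219, 27, 25, 527] [415.7 231.2] [ 0.59  -0.21   0.096]
[345, 221, 25, 13, 229] [356.5 227. ] [ 0.551 -0.099  0.096]
[ 0.596 -0.204  0.096]
[0.552 0.013 0.096]
[ 0.563 -0.095  0.096]
```

Emit:
carry_out:
  steps:
    - {"jaw": 0.8,"translation": [0,0,-4],"spin": 0}
    - {"jaw": 0.7,"translation": [0,0,-4],"spin": 0}
    - {"jaw": 0.6,"translation": [0,0,-4],"spin": 0}
    - {"jaw": 0.4,"translation": [0,0,-4],"spin": 0}
    - {"jaw": 0.2,"translation": [0,0,-4],"spin": 0}
    - {"jaw": 0,"translation": [0,0,-4],"spin": 0}
    - {"jaw": 0,"translation": [0,0,-4],"spin": 0}
    - {"jaw": 0,"translation": [0,0,-4],"spin": 0}
    - {"jaw": 0,"translation": [0,0,-4],"spin": 0}
    - {"jaw": 0,"translation": [0,0,-4],"spin": 0}

```text
t: 9.2
tcp_pos: [0.5644, -0.0973, 0.057]
eef_rot: [0.002, -0.088, 0.996, -0.0]
wrist_force: [0.7, 1.6, 6.1]
grip_width: 0.644
gripper_force: 63.6
```

Emit:
carry_out:
  steps:
    - {"jaw": 0,"translation": [0,0,-2],"spin": 0}
    - {"jaw": 0,"translation": [0,0,-6],"spin": 0}
    - {"jaw": 0,"translation": [0,0,-12],"spin": 0}
    - {"jaw": 0,"translation": [0,0,-18],"spin": 0}
    - {"jaw": 0,"translation": [0,0,-23],"spin": 0}
    - {"jaw": 0,"translation": [0,0,-26],"spin": 0}
    - {"jaw": 0,"translation": [0,0,-26],"spin": 0}
    - {"jaw": 0,"translation": [0,0,-26],"spin": 0}
    - {"jaw": 0,"translation": [0,0,-26],"spin": 0}
    - {"jaw": 0,"translation": [0,0,-26],"spin": 0}
    - {"jaw": 0,"translation": [0,0,-26],"spin": 0}

```text
t: 10.3
tcp_pos: [0.5628, -0.0975, 0.0811]
eef_rot: [-0.0, -0.087, 0.996, 0.0]
wrist_force: [-0.2, -0.0, -2.2]
grip_width: 0.642
gripper_force: 63.6
```

Emit:
carry_out:
  steps:
    - {"jaw": 0,"translation": [0,0,0],"spin": 0}
    - {"jaw": 0,"translation": [0,0,0],"spin": 0}

```text
t: 10.5
tcp_pos: [0.5629, -0.0975, 0.0813]
eef_rot: [-0.0, -0.087, 0.996, -0.0]
wrist_force: [0.0, 0.3, -2.6]
grip_width: 0.643
gripper_force: 63.6
```

Emit:
carry_out:
  steps:
    - {"jaw": 0,"translation": [0,0,0],"spin": 0}
    - {"jaw": 0,"translation": [0,0,0],"spin": 0}

```text
t: 10.7
tcp_pos: [0.563, -0.0975, 0.0813]
eef_rot: [0.0, -0.087, 0.996, -0.0]
wrist_force: [-0.0, -0.6, -2.5]
grip_width: 0.64
gripper_force: 63.6
```

The middle tin weighs about 2.5 N, so it is a light one. I'll set it back down and release.

Emit:
carry_out:
  steps:
    - {"jaw": 0,"translation": [0,0,5],"spin": 0}
    - {"jaw": 0,"translation": [0,0,12],"spin": 0}
    - {"jaw": 0,"translation": [0,0,18],"spin": 0}
    - {"jaw": 0,"translation": [0,0,22],"spin": 0}
    - {"jaw": 0,"translation": [0,0,24],"spin": 0}
    - {"jaw": 0,"translation": [0,0,25],"spin": 0}
    - {"jaw": 0,"translation": [0,0,25],"spin": 0}

```text
t: 11.4
tcp_pos: [0.5631, -0.0974, 0.0571]
eef_rot: [0.0, -0.087, 0.996, -0.0]
wrist_force: [-2.2, 1.7, 2.7]
grip_width: 0.643
gripper_force: 64.1
```

Emit:
carry_out:
  steps:
    - {"jaw": 0.7,"translation": [0,0,0],"spin": 0}
    - {"jaw": 0.8,"translation": [0,0,0],"spin": 0}
    - {"jaw": 0.9,"translation": [0,0,0],"spin": 0}
    - {"jaw": 1,"translation": [0,0,0],"spin": 0}
    - {"jaw": 1,"translation": [0,0,0],"spin": 0}
    - {"jaw": 1,"translation": [0,0,-5],"spin": 0}
    - {"jaw": 1,"translation": [0,0,-20],"spin": 0}
    - {"jaw": 1,"translation": [0,0,-45],"spin": 0}
    - {"jaw": 1,"translation": [0,0,-70],"spin": 0}
    - {"jaw": 1,"translation": [0,0,-90],"spin": 0}
    - {"jaw": 1,"translation": [0,0,-95],"spin": 0}
    - {"jaw": 1,"translation": [0,0,-95],"spin": 0}

```text
t: 12.6
tcp_pos: [0.5632, -0.0974, 0.1521]
eef_rot: [0.001, -0.087, 0.996, 0.0]
wrist_force: [0.4, -0.2, -0.6]
grip_width: 0.996
gripper_force: 0.0
```

Emit:
carry_out:
  steps:
    - {"jaw": 1,"translation": [0,-15,0],"spin": 0}
    - {"jaw": 1,"translation": [-1,-35,0],"spin": 0}
    - {"jaw": 1,"translation": [-2,-60,0],"spin": 0}
    - {"jaw": 1,"translation": [-3,-85,0],"spin": 0}
    - {"jaw": 1,"translation": [-4,-103,0],"spin": 0}
    - {"jaw": 1,"translation": [-4,-110,0],"spin": 0}
    - {"jaw": 1,"translation": [-4,-110,0],"spin": 0}
    - {"jaw": 1,"translation": [-4,-110,0],"spin": 0}

```text
t: 13.4
tcp_pos: [0.5857, -0.2047, 0.1509]
eef_rot: [-0.0, -0.087, 0.996, 0.0]
wrist_force: [-0.2, 0.1, 0.1]
grip_width: 1.001
gripper_force: 0.0
```

```bash
python3 - <<'E'
from h import *
s=r.get_state(); c=camera_info("wrist"); im=read_camera("wrist"); print(s["tcp_pos"],s["wrist_force"])
im2=read_camera("scene")
K=np.array(c["intrinsics"]);q=K@Rc(c).T@(np.array([*s["tcp_pos"][:2],.096])-c["eye"]); print("TCP axis at lid height px",q[:2]/q[2])
o=np.hstack([im[150:400,160:480],cv2.resize(im2[130:330,230:486],(320,250))]); save("c3.png",o)
E
```

```text
[ 0.58565516 -0.20473815  0.1508761 ] [-0.15217065  0.06775957  0.12618504]
TCP axis at lid height px [318.87545601 221.53677703]
```

View pics/c3.png

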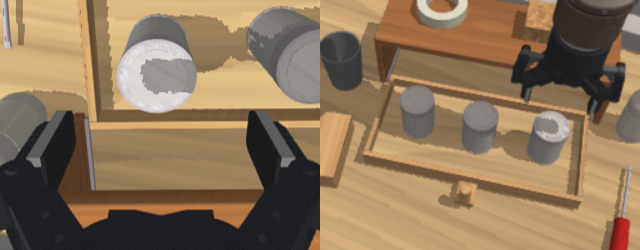

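The right tin's lid centre is at wrist pixel (317,223) and the finger axis at (319,221.5), so it is well aligned. All the tins stand.

Emit:
carry_out:
  steps:
    - {"jaw": 1,"translation": [0,0,15],"spin": 0}
    - {"jaw": 1,"translation": [0,0,40],"spin": 0}
    - {"jaw": 1,"translation": [0,0,65],"spin": 0}
    - {"jaw": 1,"translation": [0,0,85],"spin": 0}
    - {"jaw": 1,"translation": [0,0,95],"spin": 0}
    - {"jaw": 1,"translation": [0,0,96],"spin": 0}
    - {"jaw": 0.8,"translation": [0,0,96],"spin": 0}
    - {"jaw": 0.6,"translation": [0,0,96],"spin": 0}
    - {"jaw": 0.3,"translation": [0,0,96],"spin": 0}
    - {"jaw": 0,"translation": [0,0,96],"spin": 0}
    - {"jaw": 0,"translation": [0,0,96],"spin": 0}
    - {"jaw": 0,"translation": [0,0,96],"spin": 0}

```text
t: 14.7
tcp_pos: [0.5877, -0.206, 0.0577]
eef_rot: [0.002, -0.087, 0.996, -0.001]
wrist_force: [0.4, -3.2, 5.9]
grip_width: 0.645
gripper_force: 63.4
```

Emit:
carry_out:
  steps:
    - {"jaw": 0,"translation": [0,0,0],"spin": 0}
    - {"jaw": 0,"translation": [0,0,-3],"spin": 0}
    - {"jaw": 0,"translation": [0,0,-8],"spin": 0}
    - {"jaw": 0,"translation": [0,0,-14],"spin": 0}
    - {"jaw": 0,"translation": [0,0,-20],"spin": 0}
    - {"jaw": 0,"translation": [0,0,-24],"spin": 0}
    - {"jaw": 0,"translation": [0,0,-26],"spin": 0}
    - {"jaw": 0,"translation": [0,0,-26],"spin": 0}
    - {"jaw": 0,"translation": [0,0,-26],"spin": 0}
    - {"jaw": 0,"translation": [0,0,-26],"spin": 0}
    - {"jaw": 0,"translation": [0,0,-26],"spin": 0}
    - {"jaw": 0,"translation": [0,0,-26],"spin": 0}

```text
t: 15.9
tcp_pos: [0.5859, -0.2051, 0.0811]
eef_rot: [-0.0, -0.087, 0.996, 0.0]
wrist_force: [0.7, 0.8, -5.9]
grip_width: 0.641
gripper_force: 64.5
```

Emit:
carry_out:
  steps:
    - {"jaw": 0,"translation": [0,0,0],"spin": 0}
    - {"jaw": 0,"translation": [0,0,0],"spin": 0}

```text
t: 16.1
tcp_pos: [0.586, -0.2051, 0.0813]
eef_rot: [-0.0, -0.087, 0.996, 0.0]
wrist_force: [0.4, -0.6, -7.0]
grip_width: 0.643
gripper_force: 64.5
```

The right tin weighs about 6.5 N, which only the heavy one can. The job asks for all three to be hefted, so I'll set it down and check the left one too.

Emit:
carry_out:
  steps:
    - {"jaw": 0,"translation": [0,0,5],"spin": 0}
    - {"jaw": 0,"translation": [0,0,12],"spin": 0}
    - {"jaw": 0,"translation": [0,0,18],"spin": 0}
    - {"jaw": 0,"translation": [0,0,22],"spin": 0}
    - {"jaw": 0,"translation": [0,0,24],"spin": 0}
    - {"jaw": 0,"translation": [0,0,25],"spin": 0}
    - {"jaw": 0,"translation": [0,0,25],"spin": 0}

```text
t: 16.8
tcp_pos: [0.5865, -0.2049, 0.0577]
eef_rot: [0.001, -0.087, 0.996, -0.0]
wrist_force: [-2.9, 2.6, 3.3]
grip_width: 0.642
gripper_force: 65.5
```

Emit:
carry_out:
  steps:
    - {"jaw": 0.7,"translation": [0,0,0],"spin": 0}
    - {"jaw": 0.8,"translation": [0,0,0],"spin": 0}
    - {"jaw": 0.9,"translation": [0,0,0],"spin": 0}
    - {"jaw": 1,"translation": [0,0,0],"spin": 0}
    - {"jaw": 1,"translation": [0,0,0],"spin": 0}
    - {"jaw": 1,"translation": [0,0,-5],"spin": 0}
    - {"jaw": 1,"translation": [0,0,-20],"spin": 0}
    - {"jaw": 1,"translation": [0,0,-45],"spin": 0}
    - {"jaw": 1,"translation": [0,0,-70],"spin": 0}
    - {"jaw": 1,"translation": [0,0,-90],"spin": 0}
    - {"jaw": 1,"translation": [0,0,-95],"spin": 0}
    - {"jaw": 1,"translation": [0,0,-95],"spin": 0}

```text
t: 18.0
tcp_pos: [0.5863, -0.2051, 0.1521]
eef_rot: [0.001, -0.087, 0.996, -0.0]
wrist_force: [-1.1, 0.0, -0.2]
grip_width: 0.999
gripper_force: 0.0
```

Emit:
carry_out:
  steps:
    - {"jaw": 1,"translation": [0,10,0],"spin": 0}
    - {"jaw": 1,"translation": [1,30,0],"spin": 0}
    - {"jaw": 1,"translation": [1,57,0],"spin": 0}
    - {"jaw": 1,"translation": [2,84,0],"spin": 0}
    - {"jaw": 1,"translation": [2,111,0],"spin": 0}
    - {"jaw": 1,"translation": [3,138,0],"spin": 0}
    - {"jaw": 1,"translation": [3,165,0],"spin": 0}
    - {"jaw": 1,"translation": [4,190,0],"spin": 0}
    - {"jaw": 1,"translation": [4,210,0],"spin": 0}
    - {"jaw": 1,"translation": [4,219,0],"spin": 0}
    - {"jaw": 1,"translation": [4,219,0],"spin": 0}
    - {"jaw": 1,"translation": [4,219,0],"spin": 0}

```text
t: 19.2
tcp_pos: [0.5437, 0.0096, 0.1507]
eef_rot: [-0.001, -0.087, 0.996, -0.0]
wrist_force: [0.3, -0.7, -0.7]
grip_width: 1.003
gripper_force: 0.0
```

```bash
python3 - <<'E'
from h import *
s=r.get_state(); c=camera_info("wrist"); im=read_camera("wrist"); print(s["tcp_pos"],s["wrist_force"])
im2=read_camera("scene")
K=np.array(c["intrinsics"]);q=K@Rc(c).T@(np.array([*s["tcp_pos"][:2],.096])-c["eye"]); print("TCP axis at lid height px",q[:2]/q[2])
o=np.hstack([im[150:400,160:480],cv2.resize(im2[130:330,230:486],(320,250))]); save("c4.png",o)
E
```

```text
[0.54371387 0.00959996 0.15072781] [ 0.27725757 -0.66649815 -0.67130264]
TCP axis at lid height px [318.89170308 221.57240688]
```

View pics/c4.png

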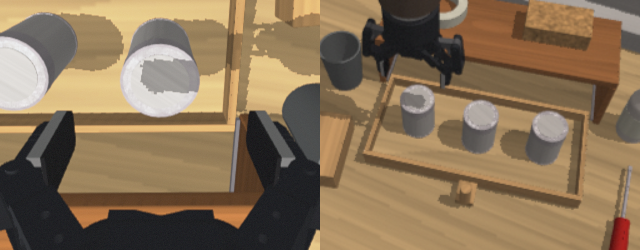

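The left tin's lid centre is at (320,230) against the finger axis at 221.5, so it is about 5 mm further back. I'll shift -5 in tool x.

Emit:
carry_out:
  steps:
    - {"jaw": 1,"translation": [-5,0,10],"spin": 0}
    - {"jaw": 1,"translation": [-5,0,40],"spin": 0}
    - {"jaw": 1,"translation": [-5,0,65],"spin": 0}
    - {"jaw": 1,"translation": [-5,0,85],"spin": 0}
    - {"jaw": 1,"translation": [-5,0,95],"spin": 0}
    - {"jaw": 1,"translation": [-5,0,96],"spin": 0}
    - {"jaw": 0.8,"translation": [-5,0,96],"spin": 0}
    - {"jaw": 0.6,"translation": [-5,0,96],"spin": 0}
    - {"jaw": 0.3,"translation": [-5,0,96],"spin": 0}
    - {"jaw": 0,"translation": [-5,0,96],"spin": 0}
    - {"jaw": 0,"translation": [-5,0,96],"spin": 0}
    - {"jaw": 0,"translation": [-5,0,96],"spin": 0}

```text
t: 20.5
tcp_pos: [0.55, 0.0108, 0.0568]
eef_rot: [0.001, -0.087, 0.996, 0.0]
wrist_force: [0.1, -1.6, 5.3]
grip_width: 0.648
gripper_force: 63.6
```

Emit:
carry_out:
  steps:
    - {"jaw": 0,"translation": [0,0,0],"spin": 0}
    - {"jaw": 0,"translation": [0,0,-3],"spin": 0}
    - {"jaw": 0,"translation": [0,0,-8],"spin": 0}
    - {"jaw": 0,"translation": [0,0,-14],"spin": 0}
    - {"jaw": 0,"translation": [0,0,-20],"spin": 0}
    - {"jaw": 0,"translation": [0,0,-24],"spin": 0}
    - {"jaw": 0,"translation": [0,0,-26],"spin": 0}
    - {"jaw": 0,"translation": [0,0,-26],"spin": 0}
    - {"jaw": 0,"translation": [0,0,-26],"spin": 0}
    - {"jaw": 0,"translation": [0,0,-26],"spin": 0}
    - {"jaw": 0,"translation": [0,0,-26],"spin": 0}
    - {"jaw": 0,"translation": [0,0,-26],"spin": 0}

```text
t: 21.7
tcp_pos: [0.5488, 0.0107, 0.0811]
eef_rot: [-0.0, -0.087, 0.996, -0.0]
wrist_force: [0.0, -0.6, -3.4]
grip_width: 0.642
gripper_force: 63.6
```

Emit:
carry_out:
  steps:
    - {"jaw": 0,"translation": [0,0,0],"spin": 0}
    - {"jaw": 0,"translation": [0,0,0],"spin": 0}

```text
t: 21.9
tcp_pos: [0.5489, 0.0107, 0.0812]
eef_rot: [-0.0, -0.087, 0.996, -0.0]
wrist_force: [-0.9, 0.3, -3.0]
grip_width: 0.642
gripper_force: 63.6
```

The left tin weighs about 3.2 N, so the right tin is the heaviest. I'll set this one down and go back.

Emit:
carry_out:
  steps:
    - {"jaw": 0,"translation": [0,0,5],"spin": 0}
    - {"jaw": 0,"translation": [0,0,12],"spin": 0}
    - {"jaw": 0,"translation": [0,0,18],"spin": 0}
    - {"jaw": 0,"translation": [0,0,22],"spin": 0}
    - {"jaw": 0,"translation": [0,0,24],"spin": 0}
    - {"jaw": 0,"translation": [0,0,25],"spin": 0}
    - {"jaw": 0,"translation": [0,0,25],"spin": 0}

```text
t: 22.6
tcp_pos: [0.549, 0.0107, 0.0568]
eef_rot: [0.0, -0.087, 0.996, -0.0]
wrist_force: [-1.7, -0.3, 0.9]
grip_width: 0.644
gripper_force: 64.1
```

Emit:
carry_out:
  steps:
    - {"jaw": 0.7,"translation": [0,0,0],"spin": 0}
    - {"jaw": 0.8,"translation": [0,0,0],"spin": 0}
    - {"jaw": 0.9,"translation": [0,0,0],"spin": 0}
    - {"jaw": 1,"translation": [0,0,0],"spin": 0}
    - {"jaw": 1,"translation": [0,0,0],"spin": 0}
    - {"jaw": 1,"translation": [0,0,-5],"spin": 0}
    - {"jaw": 1,"translation": [0,0,-20],"spin": 0}
    - {"jaw": 1,"translation": [0,0,-45],"spin": 0}
    - {"jaw": 1,"translation": [0,0,-70],"spin": 0}
    - {"jaw": 1,"translation": [0,0,-90],"spin": 0}
    - {"jaw": 1,"translation": [0,0,-95],"spin": 0}
    - {"jaw": 1,"translation": [0,0,-95],"spin": 0}

```text
t: 23.8
tcp_pos: [0.5492, 0.0109, 0.152]
eef_rot: [0.001, -0.087, 0.996, 0.0]
wrist_force: [0.1, 0.6, -0.0]
grip_width: 0.999
gripper_force: 0.0
```

Emit:
carry_out:
  steps:
    - {"jaw": 1,"translation": [0,-10,0],"spin": 0}
    - {"jaw": 1,"translation": [0,-30,0],"spin": 0}
    - {"jaw": 1,"translation": [0,-57,0],"spin": 0}
    - {"jaw": 1,"translation": [1,-84,0],"spin": 0}
    - {"jaw": 1,"translation": [1,-111,0],"spin": 0}
    - {"jaw": 1,"translation": [1,-138,0],"spin": 0}
    - {"jaw": 1,"translation": [1,-165,0],"spin": 0}
    - {"jaw": 1,"translation": [1,-190,0],"spin": 0}
    - {"jaw": 1,"translation": [1,-210,0],"spin": 0}
    - {"jaw": 1,"translation": [1,-219,0],"spin": 0}
    - {"jaw": 1,"translation": [1,-219,0],"spin": 0}
    - {"jaw": 1,"translation": [1,-219,0],"spin": 0}

```text
t: 25.0
tcp_pos: [0.5855, -0.2048, 0.1505]
eef_rot: [-0.001, -0.087, 0.996, 0.0]
wrist_force: [-0.0, 0.2, -0.2]
grip_width: 1.002
gripper_force: 0.0
```

Now I grip the right tin and lift it about 125 mm.

Emit:
carry_out:
  steps:
    - {"jaw": 1,"translation": [-1,0,15],"spin": 0}
    - {"jaw": 1,"translation": [-1,0,40],"spin": 0}
    - {"jaw": 1,"translation": [-1,0,65],"spin": 0}
    - {"jaw": 1,"translation": [-1,0,85],"spin": 0}
    - {"jaw": 1,"translation": [-1,0,95],"spin": 0}
    - {"jaw": 1,"translation": [-1,0,96],"spin": 0}
    - {"jaw": 0.8,"translation": [-1,0,96],"spin": 0}
    - {"jaw": 0.6,"translation": [-1,0,96],"spin": 0}
    - {"jaw": 0.3,"translation": [-1,0,96],"spin": 0}
    - {"jaw": 0,"translation": [-1,0,96],"spin": 0}
    - {"jaw": 0,"translation": [-1,0,96],"spin": 0}
    - {"jaw": 0,"translation": [-1,0,96],"spin": 0}

```text
t: 26.2
tcp_pos: [0.5881, -0.2051, 0.057]
eef_rot: [0.002, -0.087, 0.996, -0.0]
wrist_force: [0.4, 0.5, 6.1]
grip_width: 0.639
gripper_force: 64.6
```

Emit:
carry_out:
  steps:
    - {"jaw": 0,"translation": [0,0,0],"spin": 0}
    - {"jaw": 0,"translation": [0,0,-4],"spin": 0}
    - {"jaw": 0,"translation": [0,0,-12],"spin": 0}
    - {"jaw": 0,"translation": [0,0,-25],"spin": 0}
    - {"jaw": 0,"translation": [0,0,-40],"spin": 0}
    - {"jaw": 0,"translation": [0,0,-56],"spin": 0}
    - {"jaw": 0,"translation": [0,0,-72],"spin": 0}
    - {"jaw": 0,"translation": [0,0,-88],"spin": 0}
    - {"jaw": 0,"translation": [0,0,-104],"spin": 0}
    - {"jaw": 0,"translation": [0,0,-116],"spin": 0}
    - {"jaw": 0,"translation": [0,0,-123],"spin": 0}
    - {"jaw": 0,"translation": [0,0,-125],"spin": 0}

```text
t: 27.4
tcp_pos: [0.5871, -0.2049, 0.1811]
eef_rot: [0.001, -0.087, 0.996, -0.0]
wrist_force: [-0.2, -0.0, -6.9]
grip_width: 0.64
gripper_force: 64.6
```

Emit:
carry_out:
  steps:
    - {"jaw": 0,"translation": [0,0,0],"spin": 0}
    - {"jaw": 0,"translation": [0,0,0],"spin": 0}
    - {"jaw": 0,"translation": [0,0,0],"spin": 0}
    - {"jaw": 0,"translation": [0,0,0],"spin": 0}
    - {"jaw": 0,"translation": [0,0,0],"spin": 0}
    - {"jaw": 0,"translation": [0,0,0],"spin": 0}
    - {"jaw": 0,"translation": [0,0,0],"spin": 0}
    - {"jaw": 0,"translation": [0,0,0],"spin": 0}

```text
t: 28.2
tcp_pos: [0.587, -0.2049, 0.1803]
eef_rot: [0.0, -0.087, 0.996, -0.0]
wrist_force: [-0.5, 0.1, -7.2]
grip_width: 0.644
gripper_force: 64.6
```

```bash
python3 - <<'E'
from h import *
save("s5.png",read_camera("scene")); s=r.get_state(); print(s["tcp_pos"],s["wrist_force"],s["gripper_force"],s["t"])
E
```

```text
[ 0.58698651 -0.20495365  0.18033416] [-7.36169692e-02 -3.38161796e-03 -5.79020636e+00] 64.61258053779602 28.25
```

View pics/s5.png

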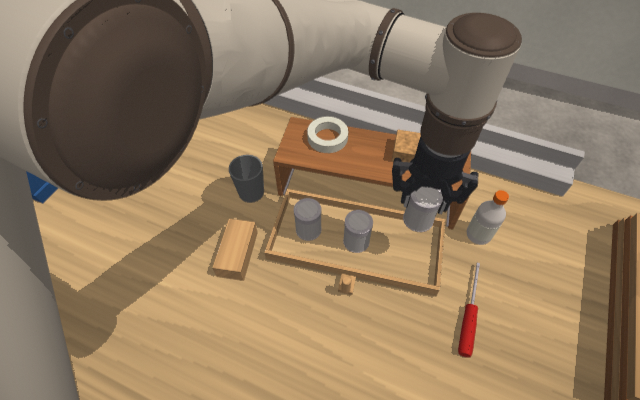

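The heaviest tin is held upright at about (422,210), roughly 123 mm above the tray floor. The other two stand in the drawn-out tray at (308,219) and (358,231), and the other things are where they were.

```bash
python3 -c "
from cell import workorder; print(workorder.finish_job())"
```

```text
the job is handed in; nothing more can be done
None
```

The job is handed in with the right-hand tin, the heaviest at about 6.5 N against 2.5 N and 3.2 N, held still and upright about 12 cm above the floor of the drawn-out tray; the other two tins stand in the tray, nothing else was visibly disturbed, and no verdict came back.

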